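# Bottom the stem thermometer in the block heater's thermometer well

## Task

Take the stem thermometer out of the tube rack and lower it into the narrow thermometer well in the middle of the heater's metal block. When its stop collar comes to lie on the block, keep pushing the stem down through the collar until you feel the tip seat on the bottom of the well, pressing gently. Leave it standing there with its tip on the bottom and the collar flat on the block, so that the immersion depth can be read off the stem, and do not disturb the tubes or anything else.

Things in the scene. Friction and masses are not known exactly. Their poses are not given: they have to be found in the camera images.
- barrel (a point): Centre (half-way up) of the thermometer's grip: an upright round grey plastic barrel 20 mm in diameter, 58 mm long, at the top of the steel stem. z points up along the thermometer. The whole thermometer weighs about 0.12 kg (0.1 to 0.15).
- tip (a point): Rounded lower end of the thermometer's stem, on its axis, 109 mm below the barrel's centre. The stem is 7 mm in diameter and reaches 80 mm below the barrel, with dark graduation rings.
- collar_face (a point): Centre of the underside of the stop collar, a dark steel ring with a 26 mm flange, 12 mm high in all, that grips the stem by friction. The stem slides through it at about 5 N push and stays where it is left. At the start the thermometer hangs upright in the rack with the collar lying on the rack's top, 45 mm above the bench.
- stem (a joint): How far the stem has been pushed down through the collar, in m: the tip stands 8 mm plus this value below the collar's underside. 0 to 0.008 at the start; it can go to 0.056.
- heater: Dry-block heater standing on the bench, fixed: white case 240 mm (its x) by 190 mm (its y), 88 mm high, low control panel on its -x side. Origin: centre of its underside, z up. In it an aluminium block 100 x 80 mm whose flat top face lies 92 mm above the bench, with two rows of four tube wells 17 mm wide, two of them holding tubes whose caps stand 20 mm above the face.
- well_mouth (a point): Centre of the mouth of the thermometer well, the one narrow hole in the middle of the block, on its top face. Round, 8.5 mm in diameter with a 1.5 mm bevel, upright, solid metal for 18 mm around. Its flat bottom (well_floor, well_floor_top at its centre) lies 24 to 46 mm below the mouth: different each time, not measured, to be found by feel. More than 15 N on it harms the tip.
- rack_hole (a point): Mouth of the rack hole the thermometer hangs in, 10 mm wide, 36 mm deep, on the top of a fixed solid white plastic rack 70 x 160 mm, 45 mm high. Two capped tubes stand in its other holes, 70 mm or more away, tops 81 mm above the bench.
- tube_a: Capped clear tube 72 mm long in a corner well of the heater block; leave alone. Origin: its foot.
- tube_b: Capped clear tube 72 mm long in another well of the heater block; leave alone. Origin: its foot.
- tube_c: Capped clear tube 72 mm long in the rack; leave alone. Origin: its foot.
- tube_d: Second capped clear tube 72 mm long in the rack; leave alone. Origin: its foot.
- beaker: Glass beaker, 66 mm wide, 85 mm high, on the bench; leave alone. Origin: centre of its underside.
- dropper: Small dropper bottle, 28 mm wide, 60 mm high, on the bench; leave alone. Origin: centre of its underside.
- sample_jar: Jar 52 mm wide, 60 mm high, on the bench; leave alone. Origin: centre of its underside.
- slide_box: Flat box 85 x 50 x 30 mm on the bench; leave alone. Origin: centre of its underside.
There are look-alikes about, which are no part of the job. Leave any blue look-alike of the part that bears barrel alone.

How it is judged:
On the way, in this order (a step that is already met when the one before it is completed fails the run):
1. the thermometer is drawn up out of the rack (z of tip in the frame of rack_hole above 0.005 m), for 0.1 s.
2. the stem is in the thermometer well and the collar has come to lie on the block (horizontal distance between tip and well_mouth below 0.004 m and z of collar_face in the frame of heater between 0.0895 and 0.0945 m and z of tip in the frame of heater below 0.086 m), for 0.05 s.
3. the tip is felt to seat on the bottom of the well (horizontal distance between tip and well_mouth below 0.004 m and distance between tip and well_floor_top below 0.002 m and contact force between stem and well_floor above 1.5 N), for 0.1 s.
At the end, for the whole second after the job is handed in: the thermometer stands at rest and upright (within 0.08 rad) in the thermometer well, let go, its tip within 2 mm of the bottom of the well and the collar flat on the block's face (within 2.5 mm) (horizontal distance between tip and well_mouth below 0.004 m and z of collar_face in the frame of heater between 0.0895 and 0.0945 m and distance between tip and well_floor_top below 0.002 m and angle between barrel's own z axis and vertical below 0.08 rad and linear speed of collar below 0.01 m/s); the robot touches nothing.
It fails at once if the tip is pressed on the bottom of the well with more than 15 N (contact force between stem and well_floor above 15 N).
It fails at once if the thermometer is jammed against the heater with more than 25 N (contact force between collar and heater above 25 N).
It fails at once if a tube or other bystander is moved more than 15 mm (distance of any of tube_a, tube_b, tube_c, tube_d, beaker, dropper, sample_jar, slide_box from where it was at the start of the episode above 0.015 m).
It also fails if it takes over 48 s, if anything falls off the work surface, if the arm or the gripper's body presses on something with over 40 N, if the wrist force passes 120 N, or if a joint passes its speed limit or range.

## Robot

A 6-joint arm with a two-finger parallel gripper is mounted at the origin on the work surface. World frame = base frame: x ahead of the robot, y to its left, z up, the work surface at z = 0. Lengths are in m, angles in rad, forces in N, time in s.
With the tool pointing down it reaches from about 0.35 to 0.775 m from the base axis. Payload 5.5 kg.
Tool frame: the origin (TCP) lies midway between the tips of the shut fingers; the grasp point (between the pads) lies grasp_offset behind it (grasp_offset is the distance from the TCP to the grasp point, in m); z points along the fingers, y is the line along which they close (so a half turn about z gives the same grasp; the last joint's range is limited). The gripper opens to 85 mm and grips with 20 to 120 N. Pads are 22 mm wide; open, the fingers measure 114 mm over their backs; the gripper's body (76 mm by 85 mm) begins 54 mm behind the grasp point. The pads swing forward as they close: fully open they stand 13 mm farther back than shut.
Start: joints at [-1.396, 0.313, 0.046, 1.304, 0, 1.431], TCP at [0.178, -0.547, 0.231] pointing down, gripper open.
Joint ranges: [-2.76, 2.76], [-0.86, 1.69], [-1.03, 1.26], [-2.2, 2.34], [-1.47, 1.5], [-3.14, 3.14]. Speed limits (rad/s): [2.57, 2.57, 3.14, 3.14, 3.14, 3.14].

## Interface

Orientations are given as a unit quaternion [w, x, y, z].
In Python, from workcell import * gives the robot as it stands.
- The arm moves only by the tool step_arm, never from a script. Its argument "deltas" is a list of rows, each a list of 7 numbers: the shift along the world's x, y, z in mm, then the turn, a rotation vector about the world's x, y, z in degrees, then the gripper's target within -1 to 1 (fully open at 1, half-way at 0, shut at -1). A call has 1 to 5 rows; each row shifts and turns the commanded pose from where the row before left it; what a row does not reach is not made up. A row lasts 1/10 s, in which the tool goes at most 50 mm and 8.59 degrees, less where a joint would pass 70% of its speed; a pose out of reach is approached as far as the arm can. A call is refused whole if a number of a shift passes 50 or a number of a turn 8.59, either way. A call with a gripper value outside its range is refused whole. The fingers move at their own pace and stop on an object; "newtons" is the grip in N (left out, the last holds). Time passes only in rows, so rows that do not move let the fingers close. It gives the time, the measured TCP pose, the force, the opening and the grip force at its end, in the units of the state.
- get_state(): the state, without advancing time (a new reading comes with each control period).
- read_camera(name): name is "scene" or "top" or "wrist"; returns a dict with "image" (420x560x3 uint8, red, green, blue), "z_map" (420x560 float32, m along the optical axis (not along the pixel's ray), 0 where there is no reading), "K" (3x3 intrinsics, pixels), "world_from_camera" (4x4, takes a point from camera to world coordinates). Camera axes: x right, y down, z forward; pixel columns grow to the right and rows downward; lengths in m; the calibration is good to about 2 mm. The wrist camera is an equidistant fisheye: a pixel r from the principal point sees the ray r / f radians off the axis. A picture is of the moment at which its call begins.
- hand_in(): hands the job in; it is judged then, once.
The state is a dict: "clock": time; "joint_pos": joint angles; "qvel": joint speeds; "tau": joint torques, N m; "tcp_pos": TCP position; "orientation": TCP orientation; "wrist_force": force on the tool from outside, world axes, zero at the start; "ft_torque": the same for the moment, N m; "finger_gap": finger opening in m; "grip_force": force on a finger pad.
Only numpy, scipy, OpenCV 4.12 (cv2) and the standard library are available. Lean on these libraries where they do the work, as an engineer would, in place of code of your own. Each camera call takes 0.05 s, during which the arm holds its last target. There are 200 camera calls.

## Working session

There is one attempt and no reset: what is moved stays moved. The work goes in short steps, Python scripts to look and compute and a tool call to move; the robot and the scene stay as the last step left them, time stands still between calls to the robot, and variables do not carry over. Pictures are saved under pics/ and viewed, at most 10 in all, crops included, and the job is handed in when it is done.

Besides the shell and the picture viewer there is one more tool, called as name(argument=value, ...) on one line, values as JSON. step_arm: Moves the arm, as the interface text tells. Its arguments: {"type":"object","properties":{"deltas":{"type":"array","items":{"type":"array","items":{"type":"number"}}},"newtons":{"type":"number"}},"required":["deltas"]}

```bash
mkdir -p pics
cat > h.py <<'E'
from workcell import *
import numpy as np, cv2
def cam(n):
    d=read_camera(n); np.savez('pics/%s.npz'%n,**d); return d
def load(n): return np.load('pics/%s.npz'%n)
def save(d,f,box=None,s=1):
    im=d['image'][...,::-1]
    if box: u0,v0,u1,v1=box; im=im[v0:v1,u0:u1]
    cv2.imwrite('pics/'+f,cv2.resize(im,None,fx=s,fy=s,interpolation=cv2.INTER_CUBIC))
def ray(d,u,v,fish=False):
    K=d['K']; x=(u-K[0,2])/K[0,0]; y=(v-K[1,2])/K[1,1]
    if fish:
        r=np.hypot(x,y)+1e-12; return np.array([np.sin(r)*x/r,np.sin(r)*y/r,np.cos(r)])
    return np.array([x,y,1.])
def atz(d,u,v,z,fish=False):
    T=d['world_from_camera']; r=T[:3,:3]@ray(d,u,v,fish); o=T[:3,3]; return o+r*(z-o[2])/r[2]
def pt(d,u,v,fish=False):
    T=d['world_from_camera']; r=ray(d,u,v,fish); return T[:3,:3]@(r/r[2]*d['z_map'][int(round(v)),int(round(u))])+T[:3,3]
E
python3 - <<'E'
from h import *
t=cam('top'); s=cam('scene'); save(t,'top0.png',None,1.42); save(s,'scene0.png',None,1.42)
print(get_state()); print(t['world_from_camera'],t['K'])
import workcell; print([n for n in dir(workcell) if not n.startswith('_')])
E
```

```text
{'clock': 0.1, 'joint_pos': array([-1.39562058e+00,  3.13954166e-01,  4.50753481e-02,  1.30360021e+00,
       -1.66160027e-06,  1.43119846e+00]), 'qvel': array([-0.00145567, -0.00078815,  0.00389168, -0.00276331, -0.00035894,
        0.00074042]), 'tau': array([ 2.77545420e-03, -4.81724167e+01,  2.99244189e+01,  1.26140282e-02,
       -1.26677937e-04, -2.03814118e-06]), 'tcp_pos': array([ 0.17793061, -0.54628985,  0.23047457]), 'orientation': array([-8.41203618e-04,  9.87639892e-01,  1.56737794e-01, -1.57966325e-05]), 'wrist_force': array([-0.21151858, -0.02679759,  0.88184679]), 'ft_torque': array([-0.00310447,  0.05487103,  0.05338541]), 'grip_force': 0.0, 'finger_gap': 0.08543462046162167}
[[ 0.01577623 -0.98403565  0.17727081  0.40867749]
 [-0.99984682 -0.01686974 -0.00466302  0.00199577]
 [ 0.00757909 -0.17717009 -0.98415106  1.09734563]
 [ 0.          0.          0.          1.        ]] [[492.17178302   0.         279.85946644]
 [  0.         492.17178302 205.53142736]
 [  0.           0.           1.        ]]
['MotionError', 'get_state', 'grasp_offset', 'hand_in', 'read_camera']
```

View pics/top0.png

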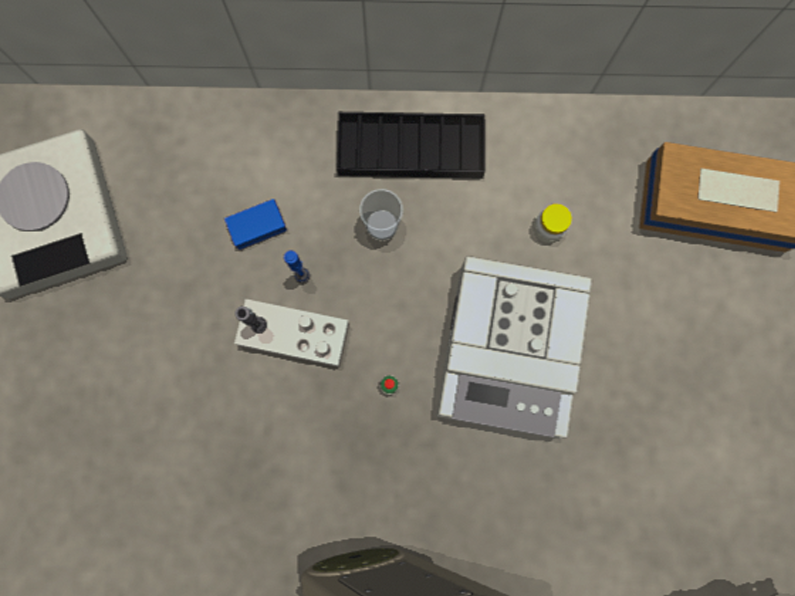

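View pics/scene0.png

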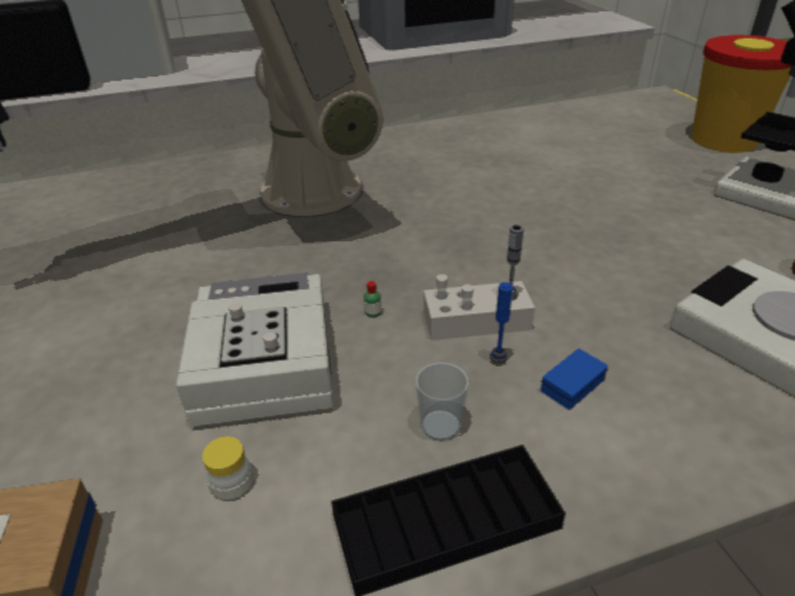

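The top picture shows the grey thermometer in the rack (its top near 242,313 and its collar near 260,325). The only look-alike is the blue one on its own stand (293,260). The heater well is at about (521,318). The grey one in the rack matches the description, so I'll check it in close crops.

Run:
```python
from h import *
t=load('top'); s=load('scene')
save(t,'a.png',(155,165,255,265),6); save(t,'b.png',(335,190,401,256),6)
a=cv2.resize(cv2.imread('pics/a.png'),(400,400)); b=cv2.resize(cv2.imread('pics/b.png'),(396,400)); 
c=cv2.resize(s['image'][150:215,335:385,::-1],(200,260),interpolation=cv2.INTER_CUBIC)
cv2.imwrite('pics/crop1.png',np.hstack([a,b]))
for u,v in [(242,313),(260,325),(521,318),(300,310)]:
    print(u,v,pt(t,u/1.42,v/1.42).round(4))
```

```text
242 313 [0.5438 0.2058 0.167 ]
260 325 [0.5423 0.2023 0.0552]
521 318 [ 0.5552 -0.1843  0.085 ]
300 310 [0.5743 0.1507 0.0012]
```

View pics/crop1.png

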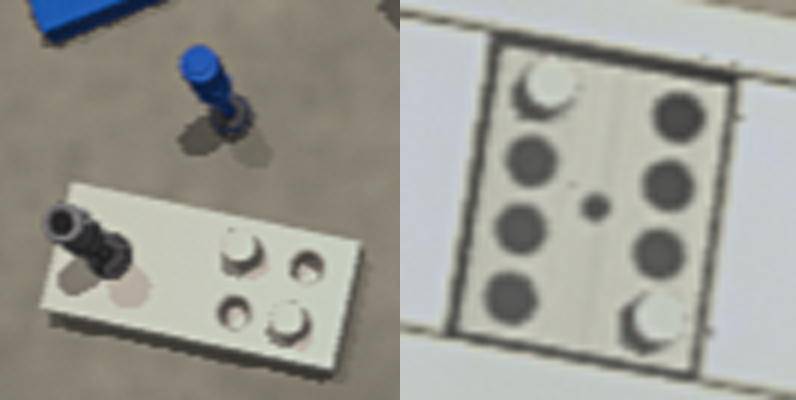

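The crop confirms the grey barrel in the rack (rim at crop 63,221). The blue one stands apart on its own base. The narrow well is at crop (595,207).

Run:
```python
from h import *
t=load('top'); s=load('scene')
print('barrel top',atz(t,170.3,219.8,.168).round(4)); print('collar',atz(t,182.3,228.8,.052).round(4))
print('well',atz(t,367,223.7,.092).round(4)); print('blue top',atz(t,155+50.5-.5,165+15.5,.14).round(4),pt(t,205,180), 'blue base',atz(t,155+58,165+29,.01).round(4))
# rim depth around barrel top
for v in range(215,226): print((t['z_map'][v,165:178]).round(3))
# scene: barrel silhouette + well
print('scene top',[pt(s,515/1.42,v/1.42).round(4) for v in (231,240,250,262)], 'well',atz(s,254/1.42,333/1.42,.092).round(4))
print(grasp_offset if not callable(grasp_offset) else grasp_offset())
```

```text
barrel top [0.5449 0.2059 0.168 ]
collar [0.5429 0.2047 0.052 ]
well [ 0.5547 -0.1833  0.092 ]
blue top [0.6292 0.1474 0.14  ] [0.63047736 0.1475817  0.139026  ] blue base [0.6283 0.1478 0.01  ]
[1.112 1.111 1.107 1.112 1.113 0.942 1.066 1.068 1.061 1.065 1.064 1.068
 1.066]
[1.11  1.11  1.115 0.941 0.941 0.941 0.94  0.938 0.941 0.949 1.064 1.065
 1.064]
[1.11  0.943 0.942 0.939 0.938 0.937 0.941 0.938 0.941 0.942 0.947 1.066
 1.065]
[1.113 0.938 0.938 0.94  0.937 0.941 0.941 0.939 0.943 0.94  0.947 0.959
 1.065]
[0.94  0.941 0.937 0.942 0.937 0.938 0.94  0.936 0.943 0.941 0.945 0.948
 0.967]
[0.942 0.938 0.936 0.94  0.94  0.939 0.937 0.937 0.939 0.942 0.942 0.945
 0.955]
[0.939 0.939 0.936 0.939 0.938 0.941 0.934 0.938 0.94  0.937 0.945 0.949
 0.952]
[0.942 0.938 0.938 0.938 0.941 0.937 0.935 0.939 0.938 0.94  0.947 0.954
 0.957]
[1.105 0.938 0.937 0.94  0.938 0.939 0.937 0.939 0.94  0.937 0.949 0.956
 0.968]
[1.108 1.105 0.939 0.938 0.94  0.937 0.94  0.941 0.942 0.946 0.954 0.958
 0.966]
[1.104 1.107 1.106 0.944 0.936 0.939 0.942 0.942 0.945 0.952 0.954 0.963
 0.968]
scene top [array([0.5514, 0.2019, 0.1667]), array([0.5519, 0.2032, 0.1515]), array([0.554 , 0.2037, 0.1355]), array([0.5509, 0.2077, 0.1114])] well [ 0.5576 -0.1829  0.092 ]
0.0187
```

step_arm(deltas=[[15, 35, 12, 0, 0, 6, 1], [20, 40, 12, 0, 0, 6, 1], [21, 43, 12, 0, 0, 6, 1], [21, 43, 12, 0, 0, 6, 1], [21, 43, 0, 0, 0, 6, 1]], newtons=30)

```text
clock: 0.6
tcp_pos: [0.2767, -0.3416, 0.2805]
orientation: [0.001, 0.913, 0.409, 0.0]
wrist_force: [0.6, -0.1, -0.1]
finger_gap: 0.0857
grip_force: 0.0
```

step_arm(deltas=[[21, 43, 0, 0, 0, 6, 1], [21, 43, 0, 0, 0, 6, 1], [21, 43, 0, 0, 0, 6, 1], [21, 43, 0, 0, 0, 6, 1], [21, 43, 0, 0, 0, 6, 1]])

```text
clock: 1.1
tcp_pos: [0.3813, -0.1259, 0.2792]
orientation: [0.0, 0.776, 0.631, 0.0]
wrist_force: [1.2, -0.6, 0.3]
finger_gap: 0.0856
grip_force: 0.0
```

step_arm(deltas=[[21, 43, 0, 0, 0, 6, 1], [21, 43, 0, 0, 0, 6, 1], [21, 43, 0, 0, 0, 6, 1], [21, 43, 0, 0, 0, 6, 1], [21, 43, 0, 0, 0, 6, 1]])

```text
clock: 1.6
tcp_pos: [0.4863, 0.0893, 0.2791]
orientation: [-0.0, 0.586, 0.811, -0.0]
wrist_force: [1.5, -0.8, 0.1]
finger_gap: 0.0855
grip_force: 0.0
```

step_arm(deltas=[[20, 40, 0, 0, 0, 3, 1], [20, 40, 0, 0, 0, 3, 1], [15, 30, 0, 0, 0, 3, 1], [0, 0, 0, 0, 0, 0, 1]])

```text
clock: 2.0
tcp_pos: [0.542, 0.2007, 0.2777]
orientation: [-0.001, 0.52, 0.854, -0.0]
wrist_force: [-0.1, -1.5, -0.4]
finger_gap: 0.0854
grip_force: 0.0
```

Run:
```python
from h import *
w=cam('wrist'); save(w,'wrist1.png',None,1.42); print(w['K'],w['world_from_camera'],get_state()['tcp_pos'],get_state()['wrist_force'])
```

```text
[[325.1922621    0.         279.09774577]
 [  0.         325.1922621  208.38771189]
 [  0.           0.           1.        ]] [[ 8.88173177e-01  4.35285110e-01  1.47225274e-01  5.03570340e-01]
 [ 4.59508227e-01 -8.40811403e-01 -2.86161449e-01  2.74582472e-01]
 [-7.73128585e-04  3.21812148e-01 -9.46803223e-01  4.19387197e-01]
 [ 0.00000000e+00  0.00000000e+00  0.00000000e+00  1.00000000e+00]] [0.54107778 0.19885707 0.2779381 ] [-0.69729016 -0.47272281 -0.80517429]
```

View pics/wrist1.png

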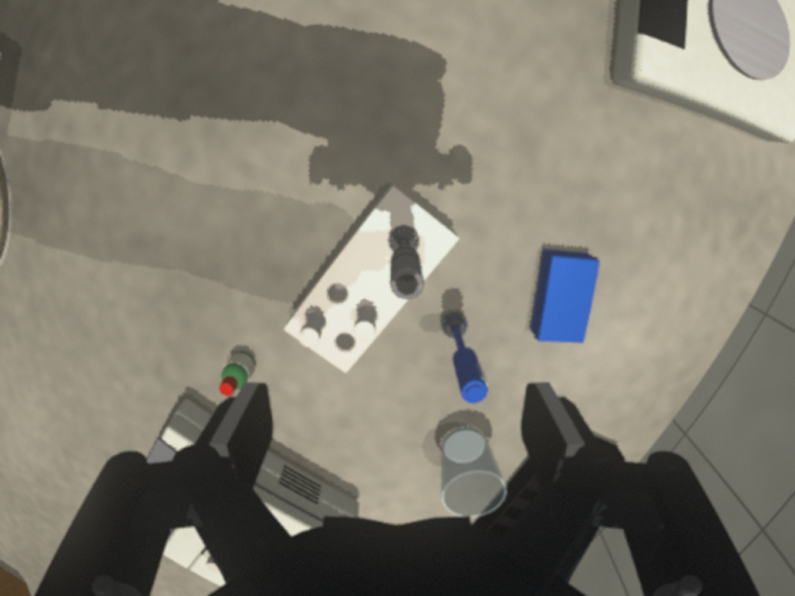

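The wrist picture shows the grey barrel's top at (406,284) and its collar at (404,240), with the blue one clear of the fingers at (472,390).

Run:
```python
from h import *
w=load('wrist')
f=1.42
print(atz(w,406/f,284/f,.168,True),pt(w,406/f,284/f,True),atz(w,404/f,237/f,.055,True)); s=get_state(); print(s['tcp_pos'],s['joint_pos'],s['orientation'])
```

```text
[0.54426651 0.20751178 0.168     ] [0.54405459 0.20786106 0.16930913] [0.54274966 0.21166435 0.055     ]
[0.54107778 0.19885707 0.2779381 ] [ 2.13010709e-01  3.10820920e-01  1.55984324e-01  1.41792505e+00
 -7.68536144e-05  1.30905303e+00] [-6.85065834e-04  5.20998913e-01  8.53556773e-01 -7.05535155e-04]
```

step_arm(deltas=[[3, 7.5, -30, 0, 0, 0, 1], [0, 0, -40, 0, 0, 0, 1], [0, 0, -40, 0, 0, 0, 1], [0, 0, -30, 0, 0, 0, 1], [0, 0, -14, 0, 0, 0, 1]])

```text
clock: 2.55
tcp_pos: [0.5412, 0.2029, 0.1219]
orientation: [-0.002, 0.523, 0.852, -0.002]
wrist_force: [0.1, 0.1, 0.5]
finger_gap: 0.0853
grip_force: 0.0
```

step_arm(deltas=[[0, 0, 0, 0, 0, 0, 0], [0, 0, 0, 0, 0, 0, -0.3], [0, 0, 0, 0, 0, 0, -0.6], [0, 0, 0, 0, 0, 0, -1], [0, 0, 0, 0, 0, 0, -1]], newtons=30)

```text
clock: 3.05
tcp_pos: [0.545, 0.2049, 0.1267]
orientation: [0.001, 0.522, 0.853, 0.001]
wrist_force: [0.5, 0.7, 2.7]
finger_gap: 0.0195
grip_force: 30.2
```

step_arm(deltas=[[0, 0, 0, 0, 0, 0, -1], [0, 0, 0, 0, 0, 0, -1], [0, 0, 0, 0, 0, 0, -1]])

```text
clock: 3.35
tcp_pos: [0.5449, 0.2049, 0.1261]
orientation: [0.001, 0.522, 0.853, 0.001]
wrist_force: [2.0, -0.1, 2.9]
finger_gap: 0.0192
grip_force: 30.3
```

step_arm(deltas=[[0, 0, 5, 0, 0, 0, -1], [0, 0, 10, 0, 0, 0, -1], [0, 0, 15, 0, 0, 0, -1], [0, 0, 25, 0, 0, 0, -1], [0, 0, 25, 0, 0, 0, -1]])

```text
clock: 3.85
tcp_pos: [0.5427, 0.2044, 0.2057]
orientation: [-0.001, 0.522, 0.853, -0.001]
wrist_force: [0.1, -0.6, -1.6]
finger_gap: 0.0191
grip_force: 29.8
```

step_arm(deltas=[[0, 0, 25, 0, 0, 0, -1], [0, 0, 15, 0, 0, 0, -1], [0, -15, 5, 0, 0, 0, -1], [0, -25, 0, 0, 0, 0, -1], [0, -40, 0, 0, 0, 0, -1]])

```text
clock: 4.35
tcp_pos: [0.5431, 0.1246, 0.2498]
orientation: [-0.001, 0.521, 0.854, -0.0]
wrist_force: [0.1, -0.6, -1.2]
finger_gap: 0.0193
grip_force: 29.9
```

step_arm(deltas=[[0, -45, 0, 0, 0, 0, -1], [0, -45, 0, 0, 0, 0, -1], [0, -45, 0, 0, 0, 0, -1], [0, -45, 0, 0, 0, 0, -1], [0, -45, 0, 0, 0, 0, -1]])

```text
clock: 4.85
tcp_pos: [0.5424, -0.1024, 0.2496]
orientation: [-0.001, 0.522, 0.853, -0.0]
wrist_force: [0.7, 0.2, -0.8]
finger_gap: 0.0194
grip_force: 29.9
```

step_arm(deltas=[[2, -40, 0, 0, 0, 0, -1], [4, -25, 0, 0, 0, 0, -1], [5, -14, 0, 0, 0, 0, -1], [0, 0, 0, 0, 0, 0, -1], [0, 0, 0, 0, 0, 0, -1]])

```text
clock: 5.35
tcp_pos: [0.5545, -0.1787, 0.2498]
orientation: [-0.001, 0.522, 0.853, 0.0]
wrist_force: [0.2, 0.8, -1.2]
finger_gap: 0.019
grip_force: 29.9
```

Run:
```python
from h import *
t=cam('top'); s=cam('scene'); w=cam('wrist')
def c(d,x0,y0,x1,y1): return cv2.resize(d['image'][y0:y1,x0:x1,::-1],(400,400),interpolation=cv2.INTER_CUBIC)
cv2.imwrite('pics/crop2.png',np.hstack([c(s,130,150,230,250),c(w,230,160,330,260)]))
st=get_state(); print(st['tcp_pos'],st['orientation'],st['wrist_force'])
```

```text
[ 0.55481333 -0.17787528  0.25034415] [-3.07342142e-04  5.21475970e-01  8.53265908e-01  9.45085760e-05] [-0.34482971 -0.12647967 -0.8669403 ]
```

View pics/crop2.png

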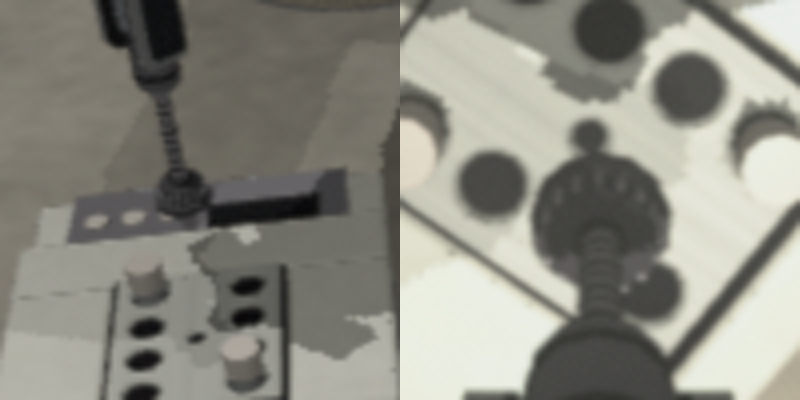

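The left (scene) half shows the collar at (183,195) hanging above the block, with the well at (195,337). The right (wrist) half shows the collar disc at (602,215) just below the well at (590,133).

Run:
```python
from h import *
w=load('wrist'); s=load('scene')
print('well w',atz(w,230+190/4-.4,160+134/4-.4,.092,True),'s',atz(s,130+195/4-.4,150+337/4-.4,.092))
for z in (.168,.173,.178): print(z,'collar w',atz(w,230+201/4-.4,160+215/4-.4,z,True),'s',atz(s,130+183/4-.4,150+195/4-.4,z))
# collar points
P=[]
for v in range(198,232):
  for u in range(262,299):
    z=w['z_map'][v,u]
    if z>0:
        p=pt(w,u,v,True)
        if .15<p[2]<.19: P.append(p)
P=np.array(P); print(len(P),P.mean(0),P.min(0),P.max(0),np.percentile(P[:,2],[5,25,50,75,95]))
def front(d,b,fish,lo,hi):
    P=np.array([pt(d,u,v,fish) for v in range(b[1],b[3]) for u in range(b[0],b[2]) if d['z_map'][v,u]>0]); return P[(P[:,2]>lo)&(P[:,2]<hi)]
for lo in np.arange(.155,.27,.008):
    A=front(s,(130,130,230,215),False,lo,lo+.008); A=A[(abs(A[:,1]+.18)<.03)&(abs(A[:,0]-.555)<.05)]
    if len(A): print('scene',lo.round(3),len(A),np.percentile(A[:,0],[95]).round(4),A[:,1].min().round(4),A[:,1].max().round(4),A.mean(0).round(4))
```

```text
well w [ 0.5541618  -0.18175618  0.092     ] s [ 0.55533213 -0.18358004  0.092     ]
0.168 collar w [ 0.55340908 -0.17482272  0.168     ] s [ 0.54627656 -0.17531889  0.168     ]
0.173 collar w [ 0.55258526 -0.17323887  0.173     ] s [ 0.55355567 -0.17537884  0.173     ]
0.178 collar w [ 0.55176143 -0.17165502  0.178     ] s [ 0.56083478 -0.17543879  0.178     ]
848 [ 0.55200078 -0.17184909  0.17738992] [ 0.5408989  -0.18716074  0.16784769] [ 0.56662534 -0.16239744  0.18951715] [0.17106247 0.1724715  0.17936335 0.18043012 0.18261512]
scene 0.155 9 [0.5571] -0.1771 -0.1729 [ 0.5558 -0.175   0.1594]
scene 0.163 11 [0.5658] -0.1846 -0.1649 [ 0.5639 -0.1734  0.1699]
scene 0.171 69 [0.5658] -0.1873 -0.1629 [ 0.5601 -0.1757  0.1745]
scene 0.179 57 [0.5631] -0.1837 -0.1658 [ 0.5563 -0.1749  0.1811]
scene 0.187 18 [0.5582] -0.1784 -0.1716 [ 0.5559 -0.1752  0.1905]
scene 0.195 16 [0.5577] -0.1783 -0.1716 [ 0.5557 -0.1747  0.1991]
scene 0.203 16 [0.5574] -0.1786 -0.1719 [ 0.5555 -0.1753  0.2071]
scene 0.211 17 [0.5571] -0.1785 -0.1718 [ 0.555  -0.1752  0.2152]
scene 0.219 14 [0.5586] -0.1781 -0.1724 [ 0.5558 -0.1753  0.2231]
scene 0.227 16 [0.5624] -0.1845 -0.1658 [ 0.5586 -0.1756  0.2318]
scene 0.235 49 [0.564] -0.1851 -0.1654 [ 0.5603 -0.1751  0.2391]
scene 0.243 27 [0.5688] -0.1875 -0.1624 [ 0.5613 -0.1768  0.2471]
scene 0.251 57 [0.5743] -0.1945 -0.162 [ 0.5619 -0.1804  0.255 ]
scene 0.259 91 [0.5771] -0.1943 -0.1607 [ 0.566  -0.1771  0.263 ]
scene 0.267 86 [0.5774] -0.1944 -0.1607 [ 0.5661 -0.1777  0.2713]
```

step_arm(deltas=[[1, -4, 0, 0, 0, 0, -1], [1, -4.4, -10, 0, 0, 0, -1], [0, 0, -15, 0, 0, 0, -1], [0, 0, -15, 0, 0, 0, -1], [0, 0, -8, 0, 0, 0, -1]])

```text
clock: 6.0
tcp_pos: [0.5563, -0.1873, 0.2003]
orientation: [-0.001, 0.522, 0.853, -0.0]
wrist_force: [0.2, -1.3, -1.1]
finger_gap: 0.0191
grip_force: 29.9
```

step_arm(deltas=[[0, 0, 0, 0, 0, 0, -1], [0, 0, 0, 0, 0, 0, -1]])

```text
clock: 6.2
tcp_pos: [0.5571, -0.1877, 0.2024]
orientation: [-0.0, 0.522, 0.853, 0.0]
wrist_force: [-0.7, 0.8, -1.4]
finger_gap: 0.0197
grip_force: 29.9
```

Run:
```python
from h import *
s=cam('scene'); w=cam('wrist')
def c(d,x0,y0,x1,y1): return cv2.resize(d['image'][y0:y1,x0:x1,::-1],(400,400),interpolation=cv2.INTER_CUBIC)
cv2.imwrite('pics/crop3.png',np.hstack([c(s,150,190,210,250),c(w,230,160,330,260)]))
st=get_state(); print(st['tcp_pos'],st['wrist_force'])
def front(d,b,fish,lo,hi):
    P=np.array([pt(d,u,v,fish) for v in range(b[1],b[3]) for u in range(b[0],b[2]) if d['z_map'][v,u]>0]); return P[(P[:,2]>lo)&(P[:,2]<hi)]
for lo in np.arange(.099,.2,.008):
    A=front(s,(130,130,230,250),False,lo,lo+.008); A=A[(abs(A[:,1]+.184)<.014)&(abs(A[:,0]-.555)<.02)]
    if len(A): print('scene',lo.round(3),len(A),A[:,1].min().round(4),A[:,1].max().round(4),A.mean(0).round(4))
```

```text
[ 0.55751075 -0.18789104  0.20311544] [-0.18146788  0.33151864 -0.84495005]
scene 0.107 8 -0.1873 -0.1811 [ 0.5581 -0.1843  0.1109]
scene 0.115 13 -0.1949 -0.1716 [ 0.5643 -0.1835  0.122 ]
scene 0.123 61 -0.197 -0.1731 [ 0.5632 -0.1847  0.1267]
scene 0.131 59 -0.1943 -0.1751 [ 0.5588 -0.1844  0.1336]
scene 0.139 13 -0.1881 -0.1814 [ 0.5579 -0.1847  0.143 ]
scene 0.147 16 -0.1877 -0.1813 [ 0.5575 -0.1844  0.151 ]
scene 0.155 12 -0.1879 -0.1819 [ 0.558  -0.1847  0.1595]
scene 0.163 15 -0.188 -0.1812 [ 0.5579 -0.1846  0.1669]
scene 0.171 14 -0.1882 -0.1814 [ 0.5582 -0.1847  0.1747]
scene 0.179 11 -0.1921 -0.1782 [ 0.5614 -0.1846  0.1837]
scene 0.187 44 -0.1943 -0.1747 [ 0.5631 -0.1842  0.1914]
scene 0.195 22 -0.1968 -0.1724 [ 0.5621 -0.187   0.1992]
```

View pics/crop3.png

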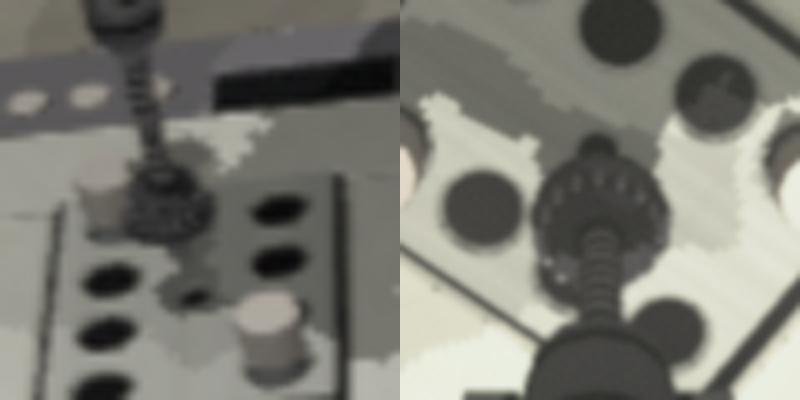

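The left half shows the tip hanging beside the well at (193,297) from this angle. The right half shows the well just showing behind the collar at (598,147), with the collar disc at (601,213).

Run:
```python
from h import *
s=load('scene'); w=load('wrist')
g=s['image'].mean(2); print(g[228:241,170:190].astype(int))
for u,v in [(178.35,233.85),(178.9,234.1)]: print(atz(s,u,v,.092))
print('block z',[pt(s,u,v)[2].round(4) for u,v in [(174,238),(172,242),(180,242),(178,240)]], [pt(w,u,v,True)[2].round(4) for u,v in [(268,192),(295,205),(262,225)]])
print('well w',atz(w,230+198/4-.4,160+153/4-.4,.092,True))
for z in (.1215,.1245,.127): print('collar w',atz(w,230+201/4-.4,160+213/4-.4,z,True))
```

```text
[[135 137 137 137 129  99  77  68  70  76  83  95  98  99  99  98  95  82
   53  27]
 [123 132 137 138 136 128 106  75  74  77  84  96  97  98  99  98  93  73
   31  13]
 [ 78 112 134 138 137 132 117  81  75  76  78  82  88  98  99  98  95  78
   37  14]
 [ 57 105 135 137 124  96  86  76  76  78  78  79  86  97  99  99  98  95
   78  49]
 [ 72 115 133 123  93  78  78  77  80  81  80  80  86  98  99  98  98  99
   97  94]
 [105 131 126  98  80  77  76  75  68  55  58  69  84  97  98  99 100 104
  109 113]
 [134 137 135 119  84  75  70  52  32  23  33  56  77  87  96 100 115 136
  151 158]
 [138 138 137 125  90  77  68  46  35  40  56  74  81  88  92 111 143 161
  165 166]
 [137 137 138 136 121  92  82  76  81  83  85  89 106 130 136 148 162 166
  167 167]
 [130 135 138 139 137 131 119 107 128 132 132 132 134 138 142 155 165 167
  167 167]
 [105 133 139 140 139 138 135 131 136 138 139 138 138 138 134 138 162 166
  167 166]
 [ 89 134 146 141 139 138 137 135 137 139 139 139 138 138 133 122 129 151
  158 159]
 [111 145 143 141 139 138 136 136 137 139 139 140 138 138 136 126 107 111
  113 112]]
[ 0.55533213 -0.18358004  0.092     ]
[ 0.55643465 -0.18267477  0.092     ]
block z [np.float64(0.0916), np.float64(0.0912), np.float64(0.0917), np.float64(0.0919)] [np.float64(0.0913), np.float64(0.0921), np.float64(0.091)]
well w [ 0.55434334 -0.18231544  0.092     ]
collar w [ 0.55589943 -0.18420011  0.1215    ]
collar w [ 0.55540359 -0.18324971  0.1245    ]
collar w [ 0.55499039 -0.18245771  0.127     ]
```

step_arm(deltas=[[0, 1.6, -3, 0, 0, 0, -1], [0, 0, -5, 0, 0, 0, -1], [0, 0, -3, 0, 0, 0, -1], [0, 0, -2, 0, 0, 0, -1]])

```text
clock: 6.7
tcp_pos: [0.5568, -0.186, 0.1888]
orientation: [-0.0, 0.522, 0.853, 0.0]
wrist_force: [-0.0, -0.8, -1.5]
finger_gap: 0.019
grip_force: 29.9
```

step_arm(deltas=[[0, 0, -1, 0, 0, 0, -1], [0, 0, -1, 0, 0, 0, -1], [0, 0, -1, 0, 0, 0, -1], [0, 0, 0, 0, 0, 0, -1]])

```text
clock: 7.1
tcp_pos: [0.557, -0.1861, 0.1862]
orientation: [-0.0, 0.522, 0.853, 0.0]
wrist_force: [0.7, 0.5, -1.4]
finger_gap: 0.0191
grip_force: 29.9
```

step_arm(deltas=[[0, 0, -1, 0, 0, 0, -1], [0, 0, -1, 0, 0, 0, -1], [0, 0, -1, 0, 0, 0, -1], [0, 0, 0, 0, 0, 0, -1]])

```text
clock: 7.5
tcp_pos: [0.5568, -0.186, 0.183]
orientation: [-0.0, 0.522, 0.853, 0.0]
wrist_force: [-0.4, 0.9, -1.3]
finger_gap: 0.0189
grip_force: 29.9
```

step_arm(deltas=[[0, 0, -1, 0, 0, 0, -1], [0, 0, -1, 0, 0, 0, -1], [0, 0, -1, 0, 0, 0, -1], [0, 0, 0, 0, 0, 0, -1]])

```text
clock: 7.9
tcp_pos: [0.5568, -0.186, 0.18]
orientation: [-0.0, 0.522, 0.853, -0.0]
wrist_force: [-0.7, 0.0, -1.7]
finger_gap: 0.0192
grip_force: 29.8
```

step_arm(deltas=[[0, 0, -1, 0, 0, 0, -1], [0, 0, -1, 0, 0, 0, -1], [0, 0, -1, 0, 0, 0, -1], [0, 0, 0, 0, 0, 0, -1]])

```text
clock: 8.3
tcp_pos: [0.5569, -0.186, 0.1771]
orientation: [-0.0, 0.522, 0.853, 0.0]
wrist_force: [-1.3, 0.7, -1.7]
finger_gap: 0.0194
grip_force: 29.8
```

step_arm(deltas=[[0, 0, -1, 0, 0, 0, -1], [0, 0, -1, 0, 0, 0, -1], [0, 0, -1, 0, 0, 0, -1], [0, 0, 0, 0, 0, 0, -1]])

```text
clock: 8.7
tcp_pos: [0.5569, -0.186, 0.1741]
orientation: [-0.0, 0.522, 0.853, 0.0]
wrist_force: [-1.7, 0.3, -0.7]
finger_gap: 0.0196
grip_force: 29.8
```

Run:
```python
from h import *
s=cam('scene'); w=cam('wrist')
def c(d,x0,y0,x1,y1): return cv2.resize(d['image'][y0:y1,x0:x1,::-1],(400,400),interpolation=cv2.INTER_CUBIC)
cv2.imwrite('pics/crop4.png',np.hstack([c(s,150,190,210,250),c(w,230,160,330,260)]))
st=get_state(); print(st['tcp_pos'],st['wrist_force'])
```

```text
[ 0.55691696 -0.18606683  0.17409423] [-1.95254819  0.0923641  -1.12600759]
```

View pics/crop4.png

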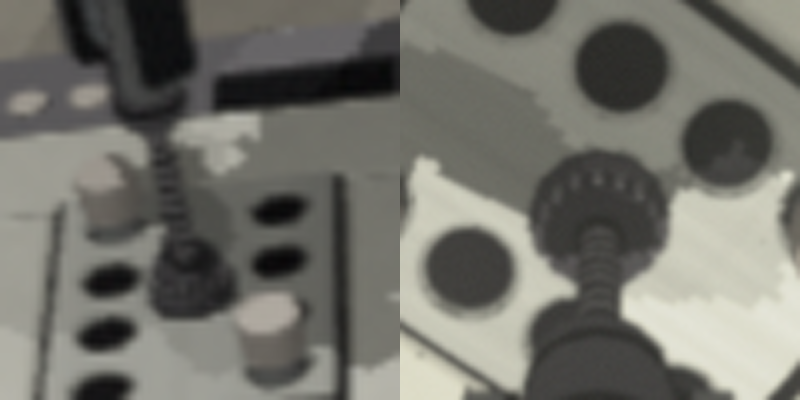

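The collar is now nearly down on the block, over the well. A small side force of −1.9 N along x shows that the stem is in the hole and touching one side, so I'll ease it to −x.

step_arm(deltas=[[-0.8, 0, -1, 0, 0, 0, -1], [0, 0, -1, 0, 0, 0, -1], [0, 0, 0, 0, 0, 0, -1]])

```text
clock: 9.1
tcp_pos: [0.5566, -0.1862, 0.1729]
orientation: [0.001, 0.522, 0.853, 0.0]
wrist_force: [-1.2, 0.6, 2.8]
finger_gap: 0.0188
grip_force: 30.2
```

step_arm(deltas=[[0, 0, -1, 0, 0, 0, -1], [0, 0, -1, 0, 0, 0, -1], [0, 0, -1, 0, 0, 0, -1], [0, 0, 0, 0, 0, 0, -1]])

```text
clock: 9.5
tcp_pos: [0.5566, -0.1862, 0.1695]
orientation: [0.0, 0.522, 0.853, 0.0]
wrist_force: [-0.9, 0.6, 4.1]
finger_gap: 0.0195
grip_force: 30.3
```

Collar contact came at TCP z ≈ 0.1735, and the stem is now sliding at about 5.5 N. The tip is roughly 19 mm deep, so I'll keep going slowly and watch the force.

step_arm(deltas=[[0, 0, -1, 0, 0, 0, -1], [0, 0, -1, 0, 0, 0, -1], [0, 0, -1, 0, 0, 0, -1], [0, 0, 0, 0, 0, 0, -1]], newtons=45)

```text
clock: 9.9
tcp_pos: [0.5565, -0.1861, 0.1662]
orientation: [0.0, 0.522, 0.853, 0.0]
wrist_force: [-0.6, 0.9, 3.1]
finger_gap: 0.019
grip_force: 43.9
```

step_arm(deltas=[[0, 0, -0.7, 0, 0, 0, -1], [0, 0, -0.7, 0, 0, 0, -1], [0, 0, -0.6, 0, 0, 0, -1], [0, 0, 0, 0, 0, 0, -1]])

```text
clock: 10.3
tcp_pos: [0.5564, -0.1861, 0.1643]
orientation: [0.0, 0.522, 0.853, 0.0]
wrist_force: [0.7, 0.7, 2.8]
finger_gap: 0.0191
grip_force: 43.9
```

step_arm(deltas=[[0, 0, -0.6, 0, 0, 0, -1], [0, 0, -0.6, 0, 0, 0, -1], [0, 0, -0.6, 0, 0, 0, -1], [0, 0, 0, 0, 0, 0, -1]])

```text
clock: 10.7
tcp_pos: [0.5564, -0.1861, 0.1624]
orientation: [0.0, 0.522, 0.853, 0.0]
wrist_force: [0.2, 1.7, 3.4]
finger_gap: 0.019
grip_force: 44.0
```

step_arm(deltas=[[0, 0, -0.6, 0, 0, 0, -1], [0, 0, -0.6, 0, 0, 0, -1], [0, 0, -0.6, 0, 0, 0, -1], [0, 0, 0, 0, 0, 0, -1]])

```text
clock: 11.1
tcp_pos: [0.5563, -0.1861, 0.1606]
orientation: [0.0, 0.522, 0.853, 0.0]
wrist_force: [1.4, 0.1, 2.4]
finger_gap: 0.0187
grip_force: 44.0
```

step_arm(deltas=[[0, 0, -0.7, 0, 0, 0, -1], [0, 0, -0.7, 0, 0, 0, -1], [0, 0, -0.6, 0, 0, 0, -1], [0, 0, 0, 0, 0, 0, -1]])

```text
clock: 11.5
tcp_pos: [0.5563, -0.1861, 0.1586]
orientation: [0.0, 0.522, 0.853, 0.0]
wrist_force: [2.4, 1.6, 3.2]
finger_gap: 0.0187
grip_force: 44.0
```

step_arm(deltas=[[0.4, 0.2, -0.7, 0, 0, 0, -1], [0, 0, -0.7, 0, 0, 0, -1], [0, 0, -0.6, 0, 0, 0, -1], [0, 0, 0, 0, 0, 0, -1]])

```text
clock: 11.9
tcp_pos: [0.5564, -0.186, 0.1565]
orientation: [-0.0, 0.522, 0.853, -0.0]
wrist_force: [-0.3, 0.5, 2.9]
finger_gap: 0.019
grip_force: 44.0
```

step_arm(deltas=[[0, 0, -0.7, 0, 0, 0, -1], [0, 0, -0.7, 0, 0, 0, -1], [0, 0, -0.6, 0, 0, 0, -1], [0, 0, 0, 0, 0, 0, -1]])

```text
clock: 12.3
tcp_pos: [0.5564, -0.1859, 0.1545]
orientation: [-0.0, 0.522, 0.853, -0.0]
wrist_force: [-0.3, 0.1, 3.5]
finger_gap: 0.0187
grip_force: 44.0
```

step_arm(deltas=[[0, 0, -0.7, 0, 0, 0, -1], [0, 0, -0.7, 0, 0, 0, -1], [0, 0, -0.6, 0, 0, 0, -1], [0, 0, 0, 0, 0, 0, -1]])

```text
clock: 12.7
tcp_pos: [0.5565, -0.1859, 0.1525]
orientation: [-0.0, 0.522, 0.853, -0.0]
wrist_force: [0.3, 0.4, 3.8]
finger_gap: 0.0188
grip_force: 44.0
```

step_arm(deltas=[[0, 0, -0.7, 0, 0, 0, -1], [0, 0, -0.7, 0, 0, 0, -1], [0, 0, -0.6, 0, 0, 0, -1], [0, 0, 0, 0, 0, 0, -1]])

```text
clock: 13.1
tcp_pos: [0.5565, -0.1859, 0.1505]
orientation: [-0.0, 0.522, 0.853, -0.0]
wrist_force: [0.1, -0.0, 2.5]
finger_gap: 0.0187
grip_force: 44.0
```

Run:
```python
from h import *
s=cam('scene')
P=np.array([pt(s,u,v) for v in range(180,245) for u in range(150,210) if s['z_map'][v,u]>0]); P=P[(abs(P[:,1]+.183)<.016)&(abs(P[:,0]-.556)<.02)]
for lo in np.arange(.092,.16,.004):
    A=P[(P[:,2]>lo)&(P[:,2]<lo+.004)]
    if len(A): print(lo.round(3),len(A),A[:,1].min().round(4),A[:,1].max().round(4),A[:,0].max().round(4))
```

```text
0.092 76 -0.1985 -0.167 0.5754
0.096 29 -0.1951 -0.1703 0.5684
0.1 37 -0.1924 -0.1728 0.5665
0.104 29 -0.192 -0.1747 0.5654
0.108 4 -0.1855 -0.1815 0.5594
0.112 6 -0.1861 -0.1807 0.558
0.116 6 -0.1857 -0.1796 0.5601
0.12 7 -0.1853 -0.18 0.5595
0.124 5 -0.1863 -0.1806 0.5595
0.128 4 -0.1859 -0.1802 0.5615
0.132 10 -0.1921 -0.1734 0.5654
0.136 15 -0.1917 -0.173 0.5653
0.14 19 -0.1927 -0.1744 0.5659
0.144 6 -0.1923 -0.1766 0.5666
0.148 10 -0.1957 -0.1724 0.572
0.152 17 -0.1974 -0.1703 0.5738
0.156 18 -0.1986 -0.1701 0.5747
```

step_arm(deltas=[[0, 0, -0.7, 0, 0, 0, -1], [0, 0, -0.7, 0, 0, 0, -1], [0, 0, -0.6, 0, 0, 0, -1], [0, 0, 0, 0, 0, 0, -1]])

```text
clock: 13.55
tcp_pos: [0.5567, -0.186, 0.1494]
orientation: [0.0, 0.522, 0.853, -0.0]
wrist_force: [-1.4, 0.5, 8.6]
finger_gap: 0.0189
grip_force: 44.5
```

The force jumped to 8.6 N and the tip stopped at a depth of about 40 mm, so it has seated. I'll hold to confirm, then take some of the load off and let go.

step_arm(deltas=[[0, 0, 0, 0, 0, 0, -1], [0, 0, 0, 0, 0, 0, -1], [0, 0, 0, 0, 0, 0, -1]])

```text
clock: 13.85
tcp_pos: [0.5567, -0.186, 0.1494]
orientation: [0.0, 0.522, 0.853, -0.0]
wrist_force: [-3.5, -0.3, 8.0]
finger_gap: 0.0188
grip_force: 44.5
```

step_arm(deltas=[[0, 0, 0.5, 0, 0, 0, -1], [0, 0, 0, 0, 0, 0, -1], [0, 0, 0, 0, 0, 0, -0.6], [0, 0, 0, 0, 0, 0, -0.4], [0, 0, 0, 0, 0, 0, 0]])

```text
clock: 14.35
tcp_pos: [0.5565, -0.1856, 0.1485]
orientation: [-0.0, 0.522, 0.853, 0.0]
wrist_force: [0.6, 0.7, -0.5]
finger_gap: 0.0392
grip_force: 0.0
```

step_arm(deltas=[[0, 0, 0, 0, 0, 0, 0.5], [0, 0, 0, 0, 0, 0, 1], [0, 0, 0, 0, 0, 0, 1], [0, 0, 0, 0, 0, 0, 1], [0, 0, 0, 0, 0, 0, 1]])

```text
clock: 14.85
tcp_pos: [0.5567, -0.1859, 0.1492]
orientation: [0.0, 0.522, 0.853, 0.0]
wrist_force: [-0.1, -0.2, 0.4]
finger_gap: 0.0855
grip_force: 0.0
```

step_arm(deltas=[[0, 0, 10, 0, 0, 0, 1], [0, 0, 30, 0, 0, 0, 1], [0, 0, 40, 0, 0, 0, 1], [0, 0, 20, 0, 0, 0, 1], [0, 0, 0, 0, 0, 0, 1]])

```text
clock: 15.35
tcp_pos: [0.5585, -0.1868, 0.2541]
orientation: [0.004, 0.522, 0.853, 0.0]
wrist_force: [0.1, -0.1, -0.1]
finger_gap: 0.0853
grip_force: 0.0
```

Run:
```python
from h import *
s=cam('scene')
save(s,'fin.png',(110,130,270,260),4)
P=np.array([pt(s,u,v) for v in range(150,245) for u in range(150,210) if s['z_map'][v,u]>0]); P=P[(abs(P[:,1]+.183)<.016)&(abs(P[:,0]-.556)<.02)]
for lo in np.arange(.092,.2,.004):
    A=P[(P[:,2]>lo)&(P[:,2]<lo+.004)]
    if len(A): print(lo.round(3),len(A),A[:,1].min().round(4),A[:,1].max().round(4),A[:,0].max().round(4))
```

```text
0.092 77 -0.1987 -0.167 0.5753
0.096 28 -0.1947 -0.1703 0.5686
0.1 32 -0.1924 -0.1728 0.5656
0.104 35 -0.1931 -0.1733 0.565
0.108 6 -0.1851 -0.1793 0.5578
0.112 6 -0.1861 -0.1803 0.5578
0.116 8 -0.1857 -0.1796 0.5592
0.12 4 -0.1849 -0.1814 0.559
0.124 7 -0.1863 -0.1806 0.557
0.128 3 -0.1859 -0.1802 0.5604
0.132 12 -0.1921 -0.1755 0.5632
0.136 16 -0.1932 -0.1752 0.5636
0.14 24 -0.1927 -0.1736 0.5644
0.144 19 -0.1934 -0.1741 0.5637
0.148 20 -0.1929 -0.1743 0.5639
0.152 22 -0.1935 -0.1735 0.5641
0.156 18 -0.193 -0.1754 0.5634
0.16 21 -0.194 -0.1746 0.5635
0.164 21 -0.1949 -0.1739 0.564
0.168 22 -0.1945 -0.1749 0.5634
0.172 24 -0.1941 -0.1738 0.5634
0.176 23 -0.195 -0.1751 0.5634
0.18 24 -0.1952 -0.1744 0.5634
0.184 24 -0.1938 -0.1741 0.5633
0.188 48 -0.1927 -0.1747 0.5628
0.192 16 -0.1886 -0.1777 0.5641
```

View pics/fin.png

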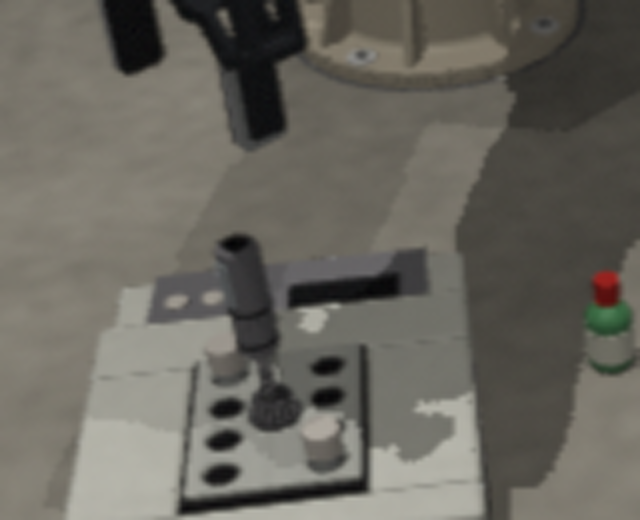

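The thermometer stands upright at (250,300), with its collar flat on the block at (274,407). The fingers are clear above it and the tubes are undisturbed.

```bash
python3 -c "
from workcell import *
print(hand_in())"
```

```text
the job is handed in; nothing more can be done
None
```

The thermometer is standing upright in the heater's well, collar flat on the block and the gripper clear. I felt the tip seat at about 8 N wrist force, roughly 39–40 mm down, and the final picture shows the tubes in the heater block undisturbed. The job is handed in; no verdict came back.

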